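# Load the demagnetiser tray and hold its enabling lever in the middle

## Robot

A 7-joint arm with a two-finger parallel gripper is mounted at the origin on the work surface. World frame = base frame: x ahead of the robot, y to its left, z up, the work surface at z = 0. Lengths are in m, angles in degrees, forces in N, time in s.
With the tool pointing down it reaches from about 0.4 to 0.85 m from the base axis. Payload 4.5 kg.
Tool frame: the origin (TCP) lies on the centre line of the jaws, within the pads' length; the fingertips stand 25 mm ahead of it and the grasp point (between the pads) lies 6 mm ahead of it; z points along the fingers, y is the line along which they close (so a half turn about z gives the same grasp; the last joint's range is limited). The gripper opens to 85 mm and grips with 20 to 120 N. Pads are 22 mm wide; open, the fingers measure 114 mm over their backs; the gripper's body (76 mm by 85 mm) begins 54 mm behind the grasp point. The pads swing forward as they close: fully open they stand 13 mm farther back than shut.
Start: joints at [75.562, 39.483, -11.15, 89.685, 9.013, 51.709, -12.324], TCP at [0.176, -0.6, 0.256] pointing down, gripper open.
Joint ranges: [-172.22, 172.22], [-26.19, 119.32], [-84.43, 86.54], [7.71, 146.69], [-57.33, 237.33], [2.42, 119.75], [-152.13, 152.13]. Speed limits (degrees/s): [147.25, 147.25, 180, 180, 180, 180, 180].

## Interface

Orientations are given as [roll, pitch, yaw] about the fixed x, y, z axes, in that order (R = Rz(yaw) Ry(pitch) Rx(roll)).
In Python, from workcell import r gives the robot as it stands.
- The arm moves only by the tool drive_tool, never from a script. Its argument "series" is a list of rows, each an object of numbers: "dx", "dy", "dz": the shift along the tool's x, y, z scaled (see below); "ax", "ay", "az": the turn, a rotation vector about the tool's x, y, z scaled (see below); "jaw": the opening, from 0 (shut) to 1 (fully open). A call has 1 to 10 rows; each row is the pose to reach, as a shift and turn from the pose commanded when the call began, along the tool's axes at that moment; what a row does not reach only later rows make up. The controller multiplies each number of a shift by 400 mm and each number of a turn by 45 degrees. A row lasts 1/8 s, in which the tool goes at most 62.5 mm and 10.7 degrees, less where a joint would pass 70% of its speed; a pose out of reach is approached as far as the arm can. A call with a number of a shift or a turn outside -1 to 1 is refused whole. A call with a gripper value outside its range is refused whole. The fingers move at their own pace and stop on an object; "force" is the grip in N (left out, the last holds). Time passes only in rows, so rows that repeat a pose let the fingers close. It gives the time, the measured TCP pose, the force, the opening and the grip force at its end, in the units of the state.
- r.read_state(): the state, without advancing time (a new reading comes with each control period).
- r.read_camera(name): name is "side" or "top" or "wrist"; returns (picture, depth): 384x512x3 uint8, red, green, blue; 384x512 float32, m along the optical axis (not along the pixel's ray), 0 where there is no reading.
- r.camera_info(name): a dict with "fx", "fy", "cx", "cy" (pixels), "rvec" (rotation vector, rad) and "tvec" (3), from world to camera coordinates, as OpenCV has them; the wrist camera has in their place "tool_from_camera" (4x4, takes a point from camera to tool coordinates, whose origin is the TCP and whose axes are the flange's). Camera axes: x right, y down, z forward; pixel columns grow to the right and rows downward; lengths in m; the calibration is good to about 2 mm. A picture is of the moment at which its call begins: read the wrist's pose just before it. camera_info takes no time and is no camera call.
- r.finish_job(): hands the job in; it is judged then, once.
Trained networks look in the newest picture that a camera, given by its name, has taken for a name from the list of things; names that differ only in an ending like _2 or _b are one class to them, and where a whole thing is asked for, a point or a joint stands for the part that bears it (a point fixed in the world has none). Each returns a list of dicts, best first, with "confidence" (0 to 1); they miss things now and then, are a little off and sometimes report something else, mostly with a low value. They report only what shows in the picture. A call takes as long as a camera call. They do not tell look-alikes from the thing itself.
- r.outline_of(camera, query): "mask" (384x512 bool, what is visible of it).
- r.landmark_of(camera, query): "point" ([x, y, z] in m, in world coordinates, good to about 4 mm: a listed point, or the origin of a listed thing).
The state is a dict: "time_s": time; "joint_pos": joint angles; "dq": joint speeds; "joint_torque": joint torques, N m; "tool_pos": TCP position; "orientation": TCP orientation; "wrist_force": force on the tool from outside, world axes, zero at the start; "ft_torque": the same for the moment, N m; "finger_gap": finger opening in m; "grip_force": force on a finger pad.
Only numpy, scipy, OpenCV 4.12 (cv2) and the standard library are available. Lean on these libraries where they do the work, as an engineer would, in place of code of your own. Each camera call takes 0.05 s, during which the arm holds its last target. There are 200 camera calls.

## Task

Stand the steel block, the roller and the brass-coloured spigot (flange down) side by side in the blue tray of the green demagnetiser, all upright and flat on the tray floor, and let go of them. Then, with the fingers, push the red-handled spring lever down to its middle position, arm level and in the green of its scale, never through to the bottom, and keep it there: the program finishes while still holding the lever down. Leave everything else on the bench and the plate where it is.

Things in the scene. Friction and masses are not known exactly. Their poses are not given: they have to be found in the camera images.
- block: Bright steel block to demagnetise, 40 mm (its x) by 30 mm (its y) by 58 mm tall, about 0.5 kg, standing on the surface plate at any yaw up to about 0.75 rad either way; origin at the centre of its underside, z up.
- roller: Dark steel roller to demagnetise: upright cylinder 34 mm in diameter, 58 mm tall, about 0.4 kg, standing on the surface plate; origin at the centre of its underside, z up.
- spigot: Brass-coloured plated steel spigot to demagnetise: foot flange 40 mm in diameter and 20 mm high, above it a 28 mm diameter shank up to 58 mm; about 0.37 kg, standing flange down on the surface plate; origin at the centre of its underside, z up.
- surface_plate: Dark red-brown surface plate, 260 (x) by 250 (y) by 30 mm high, fixed, on the robot's left; the three parts stand on its top, in any arrangement. Origin at the centre of its underside.
- demagnetiser: Green bench demagnetiser bolted to the bench: base plate 130 mm (x) by 310 mm (y) by 16 mm; on its left (+y) half a housing with a shallow open blue tray on top, on its right (-y) half a spring lever. Origin on its underside; x points away from the robot, y to the left, z up, yaw up to 0.3 rad either way.
- tray_floor (a point): Centre of the blue tray's inner floor, 46 mm above the bench; same axes as the demagnetiser. Inside, the tray is 48 mm along x and 116 mm along y; walls 5 mm thick rise 14 mm above this floor. The three parts fit standing in one row along y only if the block has its 40 mm side across the tray (along x), with 12 mm to spare in all.
- lever_pivot (a point): Pivot of the enabling lever, 105 mm above the bench, between two steel cheeks that reach 120 mm above the bench; same axes as the demagnetiser. The lever turns about x.
- lever_grip (a point): Centre of the lever's red round handle bar: 18 mm in diameter, 50 mm long, lying along the demagnetiser's x, at the end of a 110 mm arm that points to the demagnetiser's -y. Free, the arm slopes up and this point is about 143 mm above the bench; with the arm level it is 105 mm above the bench; at the bottom stop about 67 mm. Below the bar there is only the 16 mm base plate.
- lever (a joint): Angle of the enabling lever in rad: 0 released (arm sloping up by 0.35), 0.35 middle position (arm level, in front of the green segments of the fixed scale next to it), 0.70 bottom stop (arm sloping down, red segments). A spring pushes it back up: at the bar about 3 N to start, 8 N in the middle, 13 N at the bottom. It springs back when let go.
- bearing: Leave alone: small plain steel ring, 32 mm across, 12 mm high, lying on the surface plate; origin at the centre of its underside.
- collar_a: Leave alone: red plastic ring, 64 mm across, 18 mm high, lying flat on the bench near the robot, on its left; origin at the centre of its underside.
- collar_b: Leave alone: red plastic ring, 64 mm across, 18 mm high, lying flat on the bench near the robot, on its right; origin at the centre of its underside.
- spanner: Leave alone: steel spanner lying flat on the bench behind the demagnetiser and the plate.
- screwdriver: Leave alone: screwdriver lying on the bench to the right of the demagnetiser.
- grease_tin: Leave alone: tin with a yellow label, 60 mm across, 70 mm tall, standing behind and to the right of the demagnetiser; origin at the centre of its underside.
Mind the look-alikes: they are no part of the job. Of the things that look like the spigot, the smaller one is meant. Leave any turquoise look-alike of the roller alone.

How it is judged (in metres and radians):
On the way, in this order (a step that is already met when the one before it is completed fails the run):
1. the three parts stand in the tray, let go, with the lever still up (x of block in the frame of tray_floor between -0.022 and 0.022 m and y of block in the frame of tray_floor between -0.055 and 0.055 m and z of each of block, roller, spigot in the frame of tray_floor below 0.005 m and angle between each of block, roller, spigot's own z axis and vertical below 0.12 rad and linear speed of each of block, roller, spigot below 0.03 m/s and contact force between each of block, roller, spigot and the fingers below 0.3 N and x of roller in the frame of tray_floor between -0.022 and 0.022 m and y of roller in the frame of tray_floor between -0.055 and 0.055 m and x of spigot in the frame of tray_floor between -0.022 and 0.022 m and y of spigot in the frame of tray_floor between -0.055 and 0.055 m and value of joint lever below 0.15 rad), for 0.2 s.
2. the fingers hold the lever in its middle position (value of joint lever between 0.26 and 0.44 rad and contact force between lever and the fingers above 2 N), for 0.3 s.
At the end, for the whole second after the job is handed in: Block, roller and spigot stand upright (within 0.12 rad) on the tray floor (undersides within 5 mm of it) inside the tray walls, at rest and not touched by the fingers; the lever is held at 0.26 to 0.44 rad (level within 0.09 rad), still, with the fingers pressing on it by more than 2 N (all of step 2 and x of block in the frame of tray_floor between -0.022 and 0.022 m and y of block in the frame of tray_floor between -0.055 and 0.055 m and z of each of block, roller, spigot in the frame of tray_floor below 0.005 m and angle between each of block, roller, spigot's own z axis and vertical below 0.12 rad and linear speed of each of block, roller, spigot below 0.03 m/s and contact force between each of block, roller, spigot and the fingers below 0.3 N and x of roller in the frame of tray_floor between -0.022 and 0.022 m and y of roller in the frame of tray_floor between -0.055 and 0.055 m and x of spigot in the frame of tray_floor between -0.022 and 0.022 m and y of spigot in the frame of tray_floor between -0.055 and 0.055 m and velocity of joint lever between -0.1 and 0.1 rad/s); the arm keeps its last pose, push and grip.
It fails at once if the lever is pushed through to its bottom stop (value of joint lever above 0.63 rad).
It fails at once if a bystander (ring, collar, spanner, screwdriver or tin) is moved more than 30 mm from its place (distance of any of bearing, collar_a, collar_b, spanner, screwdriver, grease_tin from where it was at the start of the episode above 0.03 m).
It also fails if it takes over 69 s, if anything falls off the work surface, if the arm or the gripper's body presses on something with over 40 N, if the wrist force passes 120 N, or if a joint passes its speed limit or range.

## Working session

There is one attempt and no reset: what is moved stays moved. The work goes in short steps, Python scripts to look and compute and a tool call to move; the robot and the scene stay as the last step left them, time stands still between calls to the robot, and variables do not carry over. Pictures are saved under pics/ and viewed, at most 10 in all, crops included, and the job is handed in when it is done.

Besides the shell and the picture viewer there is one more tool, called after "Emit:" in YAML: its name, and indented under it one key for each argument. drive_tool: Moves the arm, as the interface text tells. Its arguments: {"type":"object","properties":{"series":{"type":"array"},"force":{"type":"number"}},"required":["series"]}

```bash
ls; mkdir -p pics
cat > h.py <<'E'
import numpy as np, cv2
from workcell import r
from scipy.spatial.transform import Rotation as R
def cam(name):
    s=r.read_state(); p,d=r.read_camera(name); i=r.camera_info(name)
    if name=='wrist':
        T=np.eye(4);T[:3,:3]=R.from_euler('xyz',s['orientation'],degrees=True).as_matrix();T[:3,3]=s['tool_pos']
        W=T@np.array(i['tool_from_camera'])
    else:
        V=np.eye(4);V[:3,:3]=cv2.Rodrigues(np.array(i['rvec'],float))[0];V[:3,3]=i['tvec'];W=np.linalg.inv(V)
    v,u=np.mgrid[:384,:512]
    c=np.stack([(u-i['cx'])/i['fx']*d,(v-i['cy'])/i['fy']*d,d],-1)
    return p,d,c@W[:3,:3].T+W[:3,3]
def save(p,f): cv2.imwrite('pics/'+f,p[...,::-1])
E
python3 - <<'E'
from h import *
print(r.read_state())
ims=[]
for n in('top','side'):
    p,d,P=cam(n); ims.append(p); np.savez(n+'.npz',p=p,d=d,P=P)
    for q in ['block','roller','spigot','demagnetiser','tray_floor','lever_pivot','lever_grip','bearing','surface_plate','collar_a','grease_tin']:
        print(n,q,[(np.round(x['point'],3).tolist(),round(x['confidence'],2)) for x in r.landmark_of(n,q)][:4])
save(ims[0],'top.png');save(ims[1],'side.png')
E
```

```text
pics
{'time_s': 0.0, 'joint_pos': array([ 75.56069731,  39.53331991, -11.14336947,  89.7459755 ,
         9.01349771,  51.71064648, -12.3245074 ]), 'dq': array([-0.03264091,  0.03840498,  0.01827999, -0.08133842, -0.13589978,
        0.11061377, -0.04323978]), 'joint_torque': array([-4.02001888e-04, -5.39610600e+01, -1.26629278e+00, -1.58544695e+01,
        9.29226255e-03,  9.55509895e-03,  3.92907270e-05]), 'tool_pos': array([ 0.17597266, -0.59907136,  0.25547676]), 'orientation': array([-1.79892379e+02,  9.65948952e-03,  1.63801053e+01]), 'wrist_force': array([-0.1760767 ,  0.1335451 ,  0.27070208]), 'ft_torque': array([ 0.0058395 ,  0.00018699, -0.0112394 ]), 'grip_force': 0.0, 'finger_gap': 0.08519822357923423}
top block [([0.437, 0.244, 0.029], 0.68), ([0.554, 0.306, 0.029], 0.42), ([0.501, -0.459, 0.002], 0.4)]
top roller [([0.557, 0.308, 0.029], 0.53), ([0.402, 0.485, -0.0], 0.47), ([0.456, 0.376, 0.03], 0.38)]
top spigot [([0.463, 0.125, 0.002], 0.73), ([0.438, 0.244, 0.028], 0.68)]
top demagnetiser [([0.502, -0.138, 0.001], 0.79), ([0.752, 0.165, 0.0], 0.44), ([0.437, 0.243,
[... 572 characters left out ...]
2)]
side roller [([0.398, 0.487, -0.0], 0.61), ([0.453, 0.371, 0.031], 0.56)]
side spigot [([0.463, 0.123, 0.002], 0.64), ([0.443, 0.243, 0.034], 0.52)]
side demagnetiser [([0.501, -0.137, -0.001], 0.78)]
side tray_floor [([0.479, -0.063, 0.051], 0.82)]
side lever_pivot [([0.503, -0.159, 0.106], 0.69)]
side lever_grip [([0.535, -0.257, 0.142], 0.45), ([0.338, 0.323, -0.003], 0.21)]
side bearing [([0.6, 0.396, 0.033], 0.46), ([0.499, -0.133, -0.0], 0.44)]
side surface_plate [([0.5, 0.312, 0.002], 0.94)]
side collar_a [([0.337, 0.321, -0.003], 0.97), ([0.332, -0.217, -0.001], 0.78), ([0.539, -0.256, 0.141], 0.67)]
side grease_tin [([0.676, -0.404, 0.002], 0.46), ([0.335, 0.321, -0.002], 0.22)]
```

View pics/top.png

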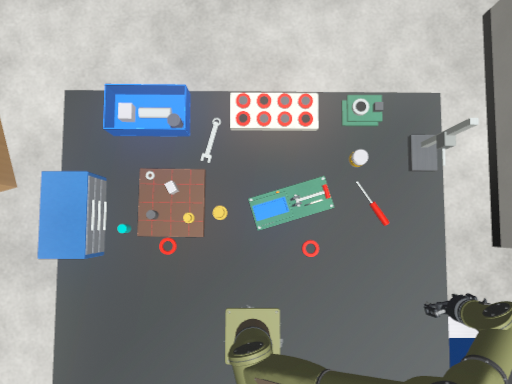

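View pics/side.png

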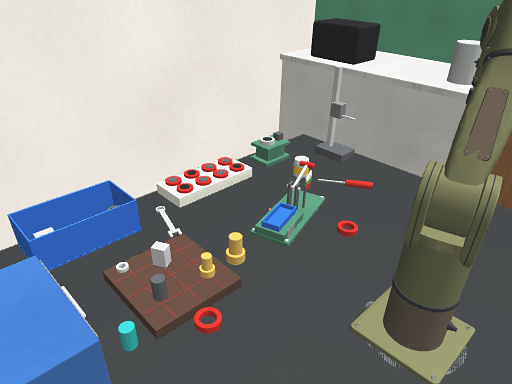

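Run:
```python
import numpy as np,cv2
for n in('top','side'):
    z=np.load(n+'.npz');P=z['P'];d=z['d'];p=z['p'].astype(int)
    ok=(d>0)
    for nm,c in (('block',(.556,.305)),('roller',(.455,.374)),('spigot',(.44,.244)),('sp2',(.463,.124)),('ro2',(.40,.486))):
        h=np.hypot(P[...,0]-c[0],P[...,1]-c[1])<.05
        for lo,hi in ((.08,.1),(.045,.055),(.053,.08)):
            m=ok&h&(P[...,2]>lo)&(P[...,2]<hi)
            if m.sum()<15: continue
            q=P[m]; 
            rc=cv2.minAreaRect((q[:,:2]*1000).astype(np.float32))
            print(n,nm,lo,m.sum(),'z',np.median(q[:,2]).round(4),'rect',np.round(rc[0],1),np.round(rc[1],1),round(rc[2],1),p[m].mean(0).round(),'maxz',q[:,2].max().round(4))
    # tray: blue pixels
    b=ok&(p[...,2]>p[...,0]+40)&(p[...,2]>p[...,1]+20)&(abs(P[...,0]-.48)<.1)&(abs(P[...,1]+.065)<.12)
    q=P[b]; print('blue',b.sum(),np.histogram(q[:,2],bins=np.arange(.03,.075,.004)))
    for lo,hi in((.041,.051),(.055,.066)):
        m=(q[:,2]>lo)&(q[:,2]<hi); 
        if m.sum()>20: print(lo,[np.round(x,1) for x in cv2.minAreaRect((q[m,:2]*1000).astype(np.float32))])
    rd=ok&(p[...,0]>p[...,1]+60)&(p[...,0]>p[...,2]+60)&(P[...,2]>.1)&(abs(P[...,0]-.53)<.1)&(abs(P[...,1]+.255)<.06)
    q=P[rd]; print('red',rd.sum(),q.mean(0).round(4),[np.round(x,1) for x in cv2.minAreaRect((q[:,:2]*1000).astype(np.float32))],q[:,2].max())
```

```text
top block 0.08 95 z 0.0884 rect [553.  308.2] [41.  29.5] 28.8 [227. 225. 227.] maxz 0.0959
top block 0.053 19 z 0.0686 rect [551.8 295.7] [20.2 45.4] 82.8 [183. 181. 181.] maxz 0.0789
top roller 0.08 70 z 0.0897 rect [452.3 377.5] [29.5 30.1] 1.4 [128. 127. 130.] maxz 0.0971
top spigot 0.08 49 z 0.0891 rect [440.7 244.8] [25.3 25.4] 42.0 [240. 210. 102.] maxz 0.0945
top spigot 0.045 29 z 0.05 rect [440.2 240.9] [31.6 35.9] 77.7 [229. 199.  95.] maxz 0.0549
top spigot 0.053 16 z 0.0567 rect [433.7 236.5] [15.3 31.8] 58.4 [216. 188.  86.] maxz 0.0767
top sp2 0.08 51 z 0.0821 rect [461.2 128.5] [36.9 33.4] 1.2 [239. 209. 100.] maxz 0.0866
top sp2 0.053 40 z 0.0771 rect [462.9 130. ] [37.1 33.7] 71.8 [235. 206.  99.] maxz 0.0799
top ro2 0.053 65 z 0.0595 rect [399.6 489.7] [31.1 30.7] 65.5 [ 11. 219. 215.] maxz 0.0643
blue 554 (array([  0,   3,  38, 156, 172,  48,  26,  66,  41,   4,   0]), array([0.03 , 0.034, 0.038, 0.042, 0.046, 0.05 , 0.054, 0.058, 0.062,
       0.066, 0.07 , 0.074]))
0.041 [array([477.1, -63.8]), array([ 60.9, 130.6]), np.float64(17.0)]
0.055 [array([475.8, -62. ])
[... 1195 characters left out ...]
 0.053 138 z 0.0687 rect [463.7 127.4] [36.4 37.6] 24.2 [176. 148.  77.] maxz 0.08
side ro2 0.045 52 z 0.0502 rect [395.7 490.4] [33.9 17.5] 66.3 [ 42. 138. 135.] maxz 0.055
side ro2 0.053 186 z 0.0587 rect [402.8 487.3] [32.4 33.2] 64.6 [ 61. 215. 211.] maxz 0.0622
blue 612 (array([  0,   0,   6,  73, 234,  69,  69, 116,  41,   0,   0]), array([0.03 , 0.034, 0.038, 0.042, 0.046, 0.05 , 0.054, 0.058, 0.062,
       0.066, 0.07 , 0.074]))
0.041 [array([489.3, -78. ]), array([ 72.7, 160.1]), np.float64(17.1)]
0.055 [array([477.9, -65.9]), array([ 59.4, 133. ]), np.float64(16.4)]
red 72 [ 0.5328 -0.2531  0.1478] [array([ 534.2, -253.1]), array([48.8, 18. ]), np.float64(25.4)] 0.15499370709477034
```

The pictures show the plate with the block (171,187), roller (151,214) and small spigot (189,217). The large look-alike spigot (220,213) and the turquoise roller (123,229) are off the plate. The demagnetiser (290,203) is yawed about 16.7° with the lever to its right. I'm moving over the plate for a close look.

Emit:
drive_tool:
  series:
    - {"dx":0.9,"dy":-0.645,"az":-1,"jaw":1}
    - {"dx":0.9,"dy":-0.645,"az":-1,"jaw":1}
    - {"dx":0.9,"dy":-0.645,"az":-1,"jaw":1}
    - {"dx":0.9,"dy":-0.645,"az":-1,"jaw":1}
    - {"dx":0.9,"dy":-0.645,"az":-1,"jaw":1}
    - {"dx":0.9,"dy":-0.645,"az":-1,"jaw":1}
    - {"dx":0.9,"dy":-0.645,"az":-1,"jaw":1}
    - {"dx":0.9,"dy":-0.645,"az":-1,"jaw":1}
    - {"dx":0.9,"dy":-0.645,"az":-1,"jaw":1}

```text
validation failed for argument at $.se...
```

Emit:
drive_tool:
  series:
    - {"dx":0.83,"dy":-0.31,"az":-1,"jaw":1}
    - {"dx":0.83,"dy":-0.31,"az":-1,"jaw":1}
    - {"dx":0.83,"dy":-0.31,"az":-1,"jaw":1}
    - {"dx":0.83,"dy":-0.31,"az":-1,"jaw":1}
    - {"dx":0.83,"dy":-0.31,"az":-1,"jaw":1}
    - {"dx":0.83,"dy":-0.31,"az":-1,"jaw":1}
    - {"dx":0.83,"dy":-0.31,"az":-1,"jaw":1}
    - {"dx":0.83,"dy":-0.31,"az":-1,"jaw":1}

```text
validation failed for argument at $.se...
```

Emit:
drive_tool:
  series:
    - {"dx":0.5,"dy":0.07,"az":-0.27,"jaw":1}
    - {"dx":0.5,"dy":0.07,"az":-0.27,"jaw":1}
    - {"dx":0.5,"dy":0.07,"az":-0.27,"jaw":1}
    - {"dx":0.5,"dy":0.07,"az":-0.27,"jaw":1}
    - {"dx":0.5,"dy":0.07,"az":-0.27,"jaw":1}
    - {"dx":0.5,"dy":0.07,"az":-0.27,"jaw":1}

```text
validation failed for argument at $.se...
```

```bash
cat >> h.py <<'E'
def fit(P,d,c,lo,hi,rad=.04):
    m=(d>0)&(np.hypot(P[...,0]-c[0],P[...,1]-c[1])<rad)&(P[...,2]>lo)&(P[...,2]<hi)
    q=P[m]
    if len(q)<20: return len(q)
    pts=(q[:,:2]*1000).astype(np.float32); rc=cv2.minAreaRect(pts); ce,ra=cv2.minEnclosingCircle(pts)
    return len(q),'z',np.median(q[:,2]).round(4),'rect',np.round(rc[0],1),np.round(rc[1],1),round(rc[2],1),'circ',np.round(ce,1),round(ra,1),'box',((pts.min(0)+pts.max(0))/2).round(1)
def go(x,y,z,yaw):
    s=r.read_state(); p=s['tool_pos']; A=R.from_euler('xyz',s['orientation'],degrees=True)
    B=R.from_euler('xyz',[180,0,yaw],degrees=True)
    t=A.inv().apply(np.array([x,y,z])-p)/.4; w=(A.inv()*B).as_rotvec(degrees=True)/45
    print('go',dict(zip('dx dy dz ax ay az'.split(),np.r_[t,w].round(4))))
E
python3 - <<'E'
from h import *
s=r.read_state(); print(s['time_s'],s['tool_pos'],s['orientation'],s['joint_pos'])
p,d,P=cam('wrist'); save(p,'w1.png'); print(r.camera_info('wrist')['tool_from_camera'])
for nm,c in (('block',(.556,.305)),('roller',(.454,.375)),('spigot',(.442,.244))): print(nm,fit(P,d,c,.08,.096))
E
```

```text
1.2 [ 0.17626274 -0.59965046  0.25634865] [ 1.79993490e+02 -1.73873655e-03  1.63763182e+01] [ 75.56026103  39.47948966 -11.15170449  89.68550859   9.01250932
  51.70991002 -12.32710352]
[[-1.03401233e-03 -9.45296573e-01 -3.26210547e-01  8.45259557e-02]
 [ 9.99999445e-01 -9.11656029e-04 -5.27960979e-04  1.01364291e-03]
 [ 2.01687892e-04 -3.26210911e-01  9.45296991e-01 -1.17525485e-01]
 [ 0.00000000e+00  0.00000000e+00  0.00000000e+00  1.00000000e+00]]
block 0
roller 0
spigot 0
```

View pics/w1.png

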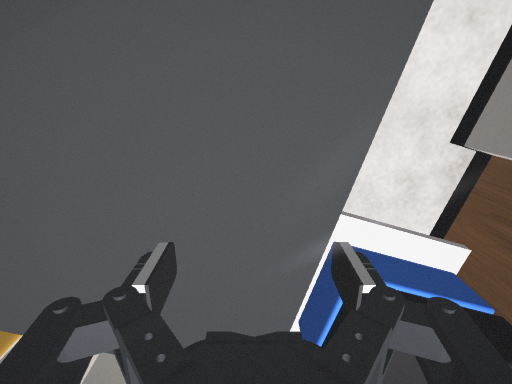

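The picture is only the bare bench with the fingers at the bottom edge, because the calls were refused and nothing moved. I'll try again with every key in each row, starting with a single call.

Emit:
drive_tool:
  series:
    - {"dx":0.9,"dy":-0.645,"dz":0,"ax":0,"ay":0,"az":-1,"jaw":1}
    - {"dx":0.9,"dy":-0.645,"dz":0,"ax":0,"ay":0,"az":-1,"jaw":1}
    - {"dx":0.9,"dy":-0.645,"dz":0,"ax":0,"ay":0,"az":-1,"jaw":1}
    - {"dx":0.9,"dy":-0.645,"dz":0,"ax":0,"ay":0,"az":-1,"jaw":1}
    - {"dx":0.9,"dy":-0.645,"dz":0,"ax":0,"ay":0,"az":-1,"jaw":1}
    - {"dx":0.9,"dy":-0.645,"dz":0,"ax":0,"ay":0,"az":-1,"jaw":1}
    - {"dx":0.9,"dy":-0.645,"dz":0,"ax":0,"ay":0,"az":-1,"jaw":1}
    - {"dx":0.9,"dy":-0.645,"dz":0,"ax":0,"ay":0,"az":-1,"jaw":1}
    - {"dx":0.9,"dy":-0.645,"dz":0,"ax":0,"ay":0,"az":-1,"jaw":1}

```text
time_s: 2.38
tool_pos: [0.4488, -0.2507, 0.2563]
orientation: [-180.0, 0.0, 61.4]
wrist_force: [-0.8, -1.0, -0.4]
finger_gap: 0.0853
grip_force: 0.0
```

Emit:
drive_tool:
  series:
    - {"dx":0.83,"dy":-0.31,"dz":0,"ax":0,"ay":0,"az":-1,"jaw":1}
    - {"dx":0.83,"dy":-0.31,"dz":0,"ax":0,"ay":0,"az":-1,"jaw":1}
    - {"dx":0.83,"dy":-0.31,"dz":0,"ax":0,"ay":0,"az":-1,"jaw":1}
    - {"dx":0.83,"dy":-0.31,"dz":0,"ax":0,"ay":0,"az":-1,"jaw":1}
    - {"dx":0.83,"dy":-0.31,"dz":0,"ax":0,"ay":0,"az":-1,"jaw":1}
    - {"dx":0.83,"dy":-0.31,"dz":0,"ax":0,"ay":0,"az":-1,"jaw":1}
    - {"dx":0.83,"dy":-0.31,"dz":0,"ax":0,"ay":0,"az":-1,"jaw":1}

```text
time_s: 3.25
tool_pos: [0.4996, 0.1021, 0.2565]
orientation: [179.9, -0.1, 106.5]
wrist_force: [0.5, -1.6, 0.6]
finger_gap: 0.0856
grip_force: 0.0
```

Emit:
drive_tool:
  series:
    - {"dx":0.4,"dy":0.07,"dz":0,"ax":0,"ay":0,"az":-0.27,"jaw":1}
    - {"dx":0.4,"dy":0.07,"dz":0,"ax":0,"ay":0,"az":-0.27,"jaw":1}
    - {"dx":0.4,"dy":0.07,"dz":0,"ax":0,"ay":0,"az":-0.27,"jaw":1}
    - {"dx":0.4,"dy":0.07,"dz":0,"ax":0,"ay":0,"az":-0.27,"jaw":1}
    - {"dx":0.4,"dy":0.07,"dz":0,"ax":0,"ay":0,"az":-0.27,"jaw":1}

```text
time_s: 3.88
tool_pos: [0.4819, 0.258, 0.2557]
orientation: [-179.9, 0.2, 118.3]
wrist_force: [0.5, -1.2, -0.3]
finger_gap: 0.0855
grip_force: 0.0
```

Run:
```python
from h import *
s=r.read_state(); print(s['time_s'],s['tool_pos'],s['orientation'],s['joint_pos'])
p,d,P=cam('wrist'); save(p,'w2.png')
for nm,c in (('block',(.556,.305)),('roller',(.454,.375)),('spigot',(.442,.244))): print(nm,fit(P,d,c,.08,.096))
```

```text
3.875 [0.48191314 0.25798534 0.25573835] [-1.79896247e+02  1.65677705e-01  1.18279144e+02] [-12.0956347   36.74424936 -35.06408766 102.56367591  27.07709236
  49.46374346 -31.60149838]
block (1055, 'z', np.float64(0.0877), 'rect', array([555.9, 304.4]), array([40.1, 29.2]), 28.0, 'circ', array([556.4, 304.1]), 24.1, 'box', array([556.4, 304.2], dtype=float32))
roller (1075, 'z', np.float64(0.0878), 'rect', array([454.9, 373.6]), array([32.9, 32.9]), 25.7, 'circ', array([455.1, 373.5]), 16.9, 'box', array([455.2, 373.4], dtype=float32))
spigot (530, 'z', np.float64(0.0878), 'rect', array([443.8, 241.7]), array([27.2, 26.6]), 20.3, 'circ', array([443.9, 241.4]), 13.9, 'box', array([444.1, 241.6], dtype=float32))
```

View pics/w2.png

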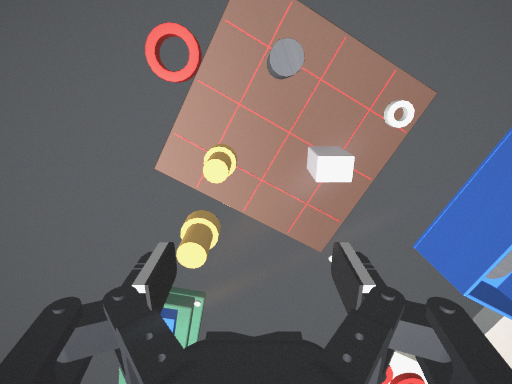

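The sizes match: block top 40.1×29.2 mm, roller 33 mm, spigot shank 27 mm, all at a height of 88 mm. In the picture the block is at (330,163), roller (287,57) and small spigot (217,165). Next I'll grasp the block.

Run:
```python
from h import *
go(.5562,.3043,.16,118);go(.5562,.3043,.077,118)
```

```text
go {'dx': np.float64(0.0148), 'dy': np.float64(0.2188), 'dz': np.float64(0.2392), 'ax': np.float64(-0.002), 'ay': np.float64(0.0034), 'az': np.float64(0.0057)}
go {'dx': np.float64(0.0154), 'dy': np.float64(0.2191), 'dz': np.float64(0.4467), 'ax': np.float64(-0.002), 'ay': np.float64(0.0034), 'az': np.float64(0.0057)}
```

Emit:
drive_tool:
  force: 60
  series:
    - {"dx":0.015,"dy":0.219,"dz":0.24,"ax":0,"ay":0,"az":0.006,"jaw":1}
    - {"dx":0.015,"dy":0.219,"dz":0.24,"ax":0,"ay":0,"az":0.006,"jaw":1}
    - {"dx":0.015,"dy":0.219,"dz":0.24,"ax":0,"ay":0,"az":0.006,"jaw":1}
    - {"dx":0.015,"dy":0.219,"dz":0.35,"ax":0,"ay":0,"az":0.006,"jaw":1}
    - {"dx":0.015,"dy":0.219,"dz":0.447,"ax":0,"ay":0,"az":0.006,"jaw":1}
    - {"dx":0.015,"dy":0.219,"dz":0.447,"ax":0,"ay":0,"az":0.006,"jaw":1}
    - {"dx":0.015,"dy":0.219,"dz":0.447,"ax":0,"ay":0,"az":0.006,"jaw":0.35}
    - {"dx":0.015,"dy":0.219,"dz":0.447,"ax":0,"ay":0,"az":0.006,"jaw":0.35}
    - {"dx":0.015,"dy":0.219,"dz":0.447,"ax":0,"ay":0,"az":0.006,"jaw":0.35}
    - {"dx":0.015,"dy":0.219,"dz":0.447,"ax":0,"ay":0,"az":0.006,"jaw":0.35}

```text
time_s: 5.18
tool_pos: [0.5556, 0.309, 0.0795]
orientation: [179.9, 0.0, 118.2]
wrist_force: [-0.9, -1.5, 7.9]
finger_gap: 0.0392
grip_force: 62.3
```

Emit:
drive_tool:
  series:
    - {"dx":0,"dy":0,"dz":-0.1,"ax":0,"ay":0,"az":0,"jaw":0.35}
    - {"dx":0,"dy":0,"dz":-0.22,"ax":0,"ay":0,"az":0,"jaw":0.35}
    - {"dx":-0.05,"dy":-0.04,"dz":-0.32,"ax":0,"ay":0,"az":0.02,"jaw":0.35}
    - {"dx":-0.15,"dy":-0.12,"dz":-0.37,"ax":0,"ay":0,"az":0.06,"jaw":0.35}
    - {"dx":-0.25,"dy":-0.2,"dz":-0.37,"ax":0,"ay":0,"az":0.1,"jaw":0.35}
    - {"dx":-0.35,"dy":-0.28,"dz":-0.37,"ax":0,"ay":0,"az":0.14,"jaw":0.35}
    - {"dx":-0.45,"dy":-0.36,"dz":-0.37,"ax":0,"ay":0,"az":0.18,"jaw":0.35}
    - {"dx":-0.55,"dy":-0.45,"dz":-0.37,"ax":0,"ay":0,"az":0.22,"jaw":0.35}
    - {"dx":-0.63,"dy":-0.51,"dz":-0.37,"ax":0,"ay":0,"az":0.256,"jaw":0.35}
    - {"dx":-0.67,"dy":-0.545,"dz":-0.37,"ax":0,"ay":0,"az":0.256,"jaw":0.35}

```text
time_s: 6.42
tool_pos: [0.4885, -0.0339, 0.2255]
orientation: [-179.9, 0.1, 106.5]
wrist_force: [-0.0, -0.0, -4.5]
finger_gap: 0.0391
grip_force: 62.6
```

Emit:
drive_tool:
  series:
    - {"dx":0,"dy":0,"dz":0,"ax":0,"ay":0,"az":0,"jaw":0.35}
    - {"dx":0,"dy":0,"dz":0,"ax":0,"ay":0,"az":0,"jaw":0.35}

```text
time_s: 6.68
tool_pos: [0.49, -0.0294, 0.2258]
orientation: [179.9, -0.0, 106.8]
wrist_force: [0.1, 1.0, -4.7]
finger_gap: 0.0389
grip_force: 62.6
```

Run:
```python
from h import *
s=r.read_state(); print(s['time_s'],s['tool_pos'],s['orientation'],s['finger_gap'],s['joint_pos'])
p,d,P=cam('wrist'); save(p,'w3.png')
pi=p.astype(int)
b=(d>0)&(pi[...,2]>pi[...,0]+40)&(pi[...,2]>pi[...,1]+20)&(np.hypot(P[...,0]-.478,P[...,1]+.064)<.1)
q=P[b]; print(b.sum(),np.histogram(q[:,2],bins=np.arange(.03,.075,.004))[0])
a=np.deg2rad(16.7)
for lo,hi in((.043,.050),(.056,.065)):
    m=(q[:,2]>lo)&(q[:,2]<hi); print(lo,m.sum(),q[m,2].mean(),[np.round(x,1) for x in cv2.minAreaRect((q[m,:2]*1000).astype(np.float32))])
    l=(q[m,:2]-[.478,-.064])@np.array([[np.cos(a),-np.sin(a)],[np.sin(a),np.cos(a)]]); print('local',np.percentile(l*1000,[0,1,50,99,100],axis=0).round(1).tolist())
# held block
t=s['tool_pos']; print(fit(P,d,t[:2],t[2]-.01,t[2]+.04,.05))
np.savez('w3.npz',p=p,d=d,P=P)
```

```text
6.675 [ 0.49001416 -0.02942442  0.22580388] [ 1.79933431e+02 -3.94303272e-02  1.06805002e+02] 0.03894175553621144 [ 18.95627268  35.06355049 -33.11957576 113.69186237  29.40733772
  39.61692746 -15.78992021]
3901 [   0    0   55 1480 1234   99   78  939    0    0    0]
0.043 2709 0.045931067186933364 [array([477.3, -54.6]), array([ 56.7, 105. ]), np.float64(19.5)]
local [[-28.8, -44.5], [-24.0, -36.0], [-1.4, 18.0], [23.7, 60.4], [27.9, 60.9]]
0.056 996 0.059720002547037375 [array([474.7, -52.9]), array([58. , 98.1]), np.float64(16.9)]
local [[-29.1, -37.5], [-28.9, -34.9], [-13.0, 38.0], [28.8, 60.6], [28.9, 60.7]]
(15077, 'z', np.float64(0.2425), 'rect', array([490.7, -31.5]), array([98.9, 35.4]), 17.2, 'circ', array([490. , -29.4]), 50.0, 'box', array([489.9, -29.1], dtype=float32))
```

View pics/w3.png

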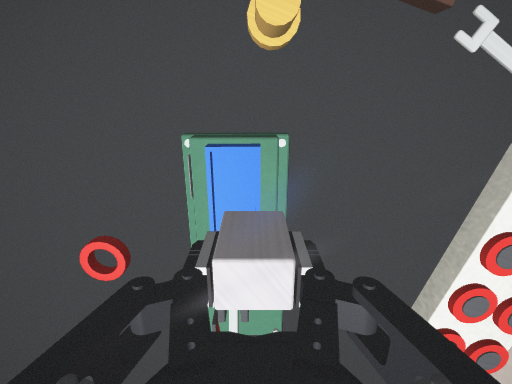

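The tray rim measures 58 mm across with yaw 16.8°, at (205–262,145) down the picture. The block hangs square in the jaws at (257,250). I'll check its offset in the hand and then place it.

```bash
cat >> h.py <<'E'
C=np.array([.4786,-.0659]); YAW=16.8; a_=np.deg2rad(YAW); U=np.array([[np.cos(a_),np.sin(a_)],[-np.sin(a_),np.cos(a_)]])
def loc(x,y): return C+np.array([x,y])/1000@U
E
python3 - <<'E'
from h import *
f=np.load('w3.npz');P=f['P'];p=f['p'].astype(int);s=r.read_state();t=s['tool_pos']
m=np.zeros((384,512),bool);m[213:306,210:300]=1;m&=(p.min(-1)>150)&(f['d']>0)
B=R.from_euler('xyz',s['orientation'],degrees=True)
q=B.inv().apply(P[m]-t)*1000
print(m.sum(),np.percentile(q,[1,5,25,50,75,95,99],axis=0).round(1).tolist())
n=q[abs(q[:,2]-np.median(q[:,2]))<3]; print(len(n),n.min(0),n.max(0), cv2.minAreaRect(n[:,:2].astype(np.float32)))
x,y=loc(0,40.5+4.4); print(x,y); go(x,y,.13,106.8);go(x,y,.0965,106.8)
E
```

```text
3799 [[-16.3, -19.0, -9.6], [-15.1, -17.4, -9.3], [-9.2, -9.7, -8.8], [-2.4, -0.1, -8.4], [4.2, 9.7, -8.0], [8.9, 17.5, -7.4], [9.7, 19.1, -7.0]]
3791 [-17.33199519 -19.52586958 -10.14443432] [10.3134469  19.55079356 -6.33271693] ((-3.546865463256836, 0.026752471923828125), (27.557531356811523, 39.130367279052734), 0.26436346769332886)
0.4656224723171932 -0.022916354560810183
go {'dx': np.float64(0.0323), 'dy': np.float64(-0.0544), 'dz': np.float64(0.2394), 'ax': np.float64(0.0015), 'ay': np.float64(-0.001), 'az': np.float64(0.0011)}
go {'dx': np.float64(0.0323), 'dy': np.float64(-0.0545), 'dz': np.float64(0.3231), 'ax': np.float64(0.0015), 'ay': np.float64(-0.001), 'az': np.float64(0.0011)}
```

Emit:
drive_tool:
  series:
    - {"dx":0.032,"dy":-0.0545,"dz":0.08,"ax":0,"ay":0,"az":0,"jaw":0.35}
    - {"dx":0.032,"dy":-0.0545,"dz":0.16,"ax":0,"ay":0,"az":0,"jaw":0.35}
    - {"dx":0.032,"dy":-0.0545,"dz":0.24,"ax":0,"ay":0,"az":0,"jaw":0.35}
    - {"dx":0.032,"dy":-0.0545,"dz":0.27,"ax":0,"ay":0,"az":0,"jaw":0.35}
    - {"dx":0.032,"dy":-0.0545,"dz":0.3,"ax":0,"ay":0,"az":0,"jaw":0.35}
    - {"dx":0.032,"dy":-0.0545,"dz":0.315,"ax":0,"ay":0,"az":0,"jaw":0.35}
    - {"dx":0.032,"dy":-0.0545,"dz":0.323,"ax":0,"ay":0,"az":0,"jaw":0.35}
    - {"dx":0.032,"dy":-0.0545,"dz":0.323,"ax":0,"ay":0,"az":0,"jaw":0.35}
    - {"dx":0.032,"dy":-0.0545,"dz":0.323,"ax":0,"ay":0,"az":0,"jaw":0.35}

```text
time_s: 7.85
tool_pos: [0.4655, -0.0247, 0.0967]
orientation: [180.0, 0.0, 106.7]
wrist_force: [-0.1, -1.0, -4.8]
finger_gap: 0.0393
grip_force: 62.2
```

Emit:
drive_tool:
  series:
    - {"dx":0.003,"dy":0,"dz":0.003,"ax":0,"ay":0,"az":0,"jaw":0.35}
    - {"dx":0.003,"dy":0,"dz":0.003,"ax":0,"ay":0,"az":0,"jaw":0.35}
    - {"dx":0.003,"dy":0,"dz":0.003,"ax":0,"ay":0,"az":0,"jaw":0.7}
    - {"dx":0.003,"dy":0,"dz":0.003,"ax":0,"ay":0,"az":0,"jaw":0.9}
    - {"dx":0.003,"dy":0,"dz":0.003,"ax":0,"ay":0,"az":0,"jaw":0.9}
    - {"dx":0.003,"dy":0,"dz":-0.08,"ax":0,"ay":0,"az":0,"jaw":0.9}
    - {"dx":0.003,"dy":0,"dz":-0.2,"ax":0,"ay":0,"az":0,"jaw":1}
    - {"dx":0.003,"dy":0,"dz":-0.35,"ax":0,"ay":0,"az":0,"jaw":1}
    - {"dx":0.003,"dy":0,"dz":-0.35,"ax":0,"ay":0,"az":0,"jaw":1}
    - {"dx":0.003,"dy":0,"dz":-0.35,"ax":0,"ay":0,"az":0,"jaw":1}

```text
time_s: 9.1
tool_pos: [0.4645, -0.0239, 0.2361]
orientation: [-180.0, 0.0, 106.7]
wrist_force: [-0.0, 0.5, 0.2]
finger_gap: 0.0853
grip_force: 0.0
```

Run:
```python
from h import *
s=r.read_state(); print(s['time_s'],s['tool_pos'],s['orientation'])
p,d,P=cam('wrist')
for n,k in(('blocktop',P),):
    m=(d>0)&(P[...,2]>.098)&(P[...,2]<.11)&(np.hypot(*(P[...,:2]-C).transpose(2,0,1))<.09)
    q=P[m]; l=(q[:,:2]-C)@U.T*1000; print(m.sum(),np.median(q[:,2]),[np.round(x,1) for x in cv2.minAreaRect(l.astype(np.float32))])
pi=p.astype(int)
b=(d>0)&(pi[...,2]>pi[...,0]+40)&(pi[...,2]>pi[...,1]+20)&(np.hypot(*(P[...,:2]-C).transpose(2,0,1))<.09)&(P[...,2]>.057)
l=(P[b][:,:2]-C)@U.T*1000; print('rim',b.sum(),np.percentile(l,[0,.5,99.5,100],axis=0).round(1).tolist())
go(.455,.3735,.2,110);
```

```text
9.1 [ 0.46446853 -0.02386819  0.23612211] [-1.79972999e+02  3.14397453e-02  1.06712182e+02]
1334 0.1037763654835764 [array([ -1.8, -15.6]), array([141.9,  39.5]), np.float64(88.5)]
rim 1321 [[-29.1, -86.0], [-28.9, -85.1], [28.9, 62.6], [29.2, 63.0]]
go {'dx': np.float64(0.9579), 'dy': np.float64(0.2644), 'dz': np.float64(0.0881), 'ax': np.float64(-0.0026), 'ay': np.float64(0.0), 'az': np.float64(-0.0728)}
```

Emit:
drive_tool:
  series:
    - {"dx":0.1,"dy":0.03,"dz":0,"ax":0,"ay":0,"az":0,"jaw":1}
    - {"dx":0.25,"dy":0.07,"dz":0,"ax":0,"ay":0,"az":0,"jaw":1}
    - {"dx":0.4,"dy":0.11,"dz":0,"ax":0,"ay":0,"az":0,"jaw":1}
    - {"dx":0.55,"dy":0.15,"dz":0,"ax":0,"ay":0,"az":0,"jaw":1}
    - {"dx":0.7,"dy":0.19,"dz":0.02,"ax":0,"ay":0,"az":0,"jaw":1}
    - {"dx":0.85,"dy":0.235,"dz":0.06,"ax":0,"ay":0,"az":0,"jaw":1}
    - {"dx":0.958,"dy":0.264,"dz":0.15,"ax":0,"ay":0,"az":0,"jaw":1}
    - {"dx":0.958,"dy":0.264,"dz":0.2,"ax":0,"ay":0,"az":0,"jaw":1}
    - {"dx":0.958,"dy":0.264,"dz":0.2,"ax":0,"ay":0,"az":0,"jaw":1}
    - {"dx":0.958,"dy":0.264,"dz":0.2,"ax":0,"ay":0,"az":0,"jaw":1}

```text
time_s: 10.4
tool_pos: [0.4558, 0.3731, 0.1561]
orientation: [-180.0, 0.1, 106.7]
wrist_force: [0.2, 0.1, 1.1]
finger_gap: 0.0858
grip_force: 0.0
```

Run:
```python
from h import *
s=r.read_state(); print(s['time_s'],s['tool_pos'],s['orientation'])
p,d,P=cam('wrist'); print(fit(P,d,(.455,.3735),.08,.096)); print(fit(P,d,(.444,.2416),.08,.096))
go(.455,.3735,.078,106.8)
```

```text
10.4 [0.45580845 0.37312245 0.15605133] [-1.79962995e+02  6.82962362e-02  1.06697606e+02]
(1575, 'z', np.float64(0.0878), 'rect', array([454.7, 374.2]), array([32.9, 33.5]), 79.5, 'circ', array([454.8, 373.9]), 17.0, 'box', array([454.8, 374.1], dtype=float32))
(521, 'z', np.float64(0.0875), 'rect', array([440.2, 245.5]), array([27.4, 17.7]), 43.7, 'circ', array([443.4, 242.2]), 14.1, 'box', array([443.1, 243. ], dtype=float32))
go {'dx': np.float64(0.0013), 'dy': np.float64(-0.0027), 'dz': np.float64(0.1965), 'ax': np.float64(0.0005), 'ay': np.float64(0.0006), 'az': np.float64(-0.0027)}
```

Emit:
drive_tool:
  series:
    - {"dx":0.0025,"dy":-0.002,"dz":0.1,"ax":0,"ay":0,"az":0,"jaw":1}
    - {"dx":0.0025,"dy":-0.002,"dz":0.196,"ax":0,"ay":0,"az":0,"jaw":1}
    - {"dx":0.0025,"dy":-0.002,"dz":0.196,"ax":0,"ay":0,"az":0,"jaw":1}
    - {"dx":0.0025,"dy":-0.002,"dz":0.196,"ax":0,"ay":0,"az":0,"jaw":0.6}
    - {"dx":0.0025,"dy":-0.002,"dz":0.196,"ax":0,"ay":0,"az":0,"jaw":0.28}
    - {"dx":0.0025,"dy":-0.002,"dz":0.196,"ax":0,"ay":0,"az":0,"jaw":0.28}
    - {"dx":0.0025,"dy":-0.002,"dz":0.196,"ax":0,"ay":0,"az":0,"jaw":0.28}
    - {"dx":0.0025,"dy":-0.002,"dz":0.196,"ax":0,"ay":0,"az":0,"jaw":0.28}

```text
time_s: 11.45
tool_pos: [0.4551, 0.3752, 0.0794]
orientation: [179.9, -0.0, 106.7]
wrist_force: [-0.3, 0.1, 6.2]
finger_gap: 0.0326
grip_force: 59.1
```

Emit:
drive_tool:
  series:
    - {"dx":0,"dy":0,"dz":-0.1,"ax":0,"ay":0,"az":0,"jaw":0.28}
    - {"dx":0,"dy":0,"dz":-0.22,"ax":0,"ay":0,"az":0,"jaw":0.28}
    - {"dx":-0.06,"dy":-0.015,"dz":-0.32,"ax":0,"ay":0,"az":0,"jaw":0.28}
    - {"dx":-0.18,"dy":-0.04,"dz":-0.36,"ax":0,"ay":0,"az":0,"jaw":0.28}
    - {"dx":-0.32,"dy":-0.07,"dz":-0.36,"ax":0,"ay":0,"az":0,"jaw":0.28}
    - {"dx":-0.46,"dy":-0.1,"dz":-0.36,"ax":0,"ay":0,"az":0,"jaw":0.28}
    - {"dx":-0.6,"dy":-0.14,"dz":-0.36,"ax":0,"ay":0,"az":0,"jaw":0.28}
    - {"dx":-0.74,"dy":-0.18,"dz":-0.36,"ax":0,"ay":0,"az":0,"jaw":0.28}
    - {"dx":-0.86,"dy":-0.2,"dz":-0.36,"ax":0,"ay":0,"az":0,"jaw":0.28}
    - {"dx":-0.95,"dy":-0.22,"dz":-0.36,"ax":0,"ay":0,"az":0,"jaw":0.28}

```text
time_s: 12.7
tool_pos: [0.4793, -0.0175, 0.2219]
orientation: [-179.9, 0.1, 106.6]
wrist_force: [1.0, 0.1, -3.6]
finger_gap: 0.0324
grip_force: 60.5
```

Emit:
drive_tool:
  series:
    - {"dx":-0.1,"dy":-0.02,"dz":0,"ax":0,"ay":0,"az":0,"jaw":0.28}
    - {"dx":-0.17,"dy":-0.03,"dz":0,"ax":0,"ay":0,"az":0,"jaw":0.28}
    - {"dx":-0.2,"dy":-0.04,"dz":0,"ax":0,"ay":0,"az":0,"jaw":0.28}
    - {"dx":-0.2,"dy":-0.04,"dz":0,"ax":0,"ay":0,"az":0,"jaw":0.28}
    - {"dx":-0.2,"dy":-0.04,"dz":0,"ax":0,"ay":0,"az":0,"jaw":0.28}

```text
time_s: 13.32
tool_pos: [0.4874, -0.094, 0.2221]
orientation: [180.0, -0.1, 106.9]
wrist_force: [-1.2, 0.6, -4.8]
finger_gap: 0.0326
grip_force: 60.5
```

```bash
cat >> h.py <<'E'
def held(P,d,s,box,tol=4):
    t=s['tool_pos'];B=R.from_euler('xyz',s['orientation'],degrees=True)
    q=B.inv().apply(P.reshape(-1,3)-t)*1000; 
    m=(d.ravel()>0)&(abs(q[:,0])<30)&(abs(q[:,1])<box)&(abs(q[:,2]+9)<tol); n=q[m]
    print('held',len(n),np.median(n[:,2]).round(1),n.min(0).round(1),n.max(0).round(1))
def traycheck(P,d,ymin,ymax):
    l=(P[...,:2]-C)@U.T*1000
    m=(d>0)&(P[...,2]>.099)&(P[...,2]<.109)&(abs(l[...,0])<27)&(l[...,1]>ymin)&(l[...,1]<ymax)
    q=l[m]; print('tray',m.sum(),np.median(P[m][:,2]).round(4),[np.round(x,1) for x in cv2.minAreaRect(q.astype(np.float32))],q.min(0).round(1),q.max(0).round(1))
E
python3 - <<'E'
from h import *
s=r.read_state(); print(s['time_s'],s['tool_pos'],s['orientation'],s['finger_gap'])
p,d,P=cam('wrist'); save(p,'w4.png'); held(P,d,s,15); traycheck(P,d,15,62)
x,y=loc(0,-38.5);print(x,y);go(x,y,.0965,106.8)
E
```

```text
13.325 [ 0.48743845 -0.09396913  0.22207832] [ 1.79966651e+02 -5.55147060e-02  1.06880846e+02] 0.03260832022050006
held 3262 -8.4 [-17.8 -15.  -10.3] [15.9 15.  -5. ]
tray 1801 0.1038 [array([-0.4, 39.6]), array([40., 30.]), np.float64(0.0)] [-20.4  24.6] [19.6 54.6]
0.48972772418236216 -0.10275680065498459
go {'dx': np.float64(-0.023), 'dy': np.float64(-0.0013), 'dz': np.float64(0.314), 'ax': np.float64(0.0007), 'ay': np.float64(-0.0011), 'az': np.float64(0.0022)}
```

View pics/w4.png

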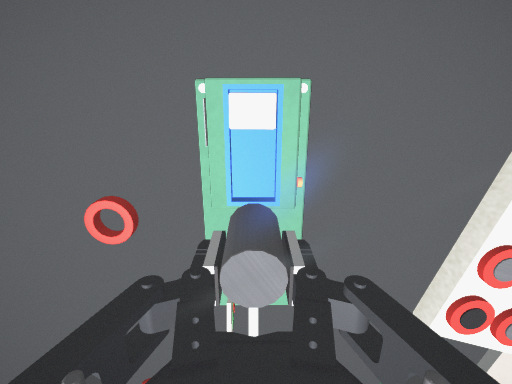

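The block sits at local (−0.4, 39.6) mm, flat and square. The roller is centred in the jaws, so I'll place it at the −y end.

Emit:
drive_tool:
  series:
    - {"dx":-0.022,"dy":-0.001,"dz":0.08,"ax":0,"ay":0,"az":0,"jaw":0.28}
    - {"dx":-0.022,"dy":-0.001,"dz":0.16,"ax":0,"ay":0,"az":0,"jaw":0.28}
    - {"dx":-0.022,"dy":-0.001,"dz":0.23,"ax":0,"ay":0,"az":0,"jaw":0.28}
    - {"dx":-0.022,"dy":-0.001,"dz":0.27,"ax":0,"ay":0,"az":0,"jaw":0.28}
    - {"dx":-0.022,"dy":-0.001,"dz":0.295,"ax":0,"ay":0,"az":0,"jaw":0.28}
    - {"dx":-0.022,"dy":-0.001,"dz":0.308,"ax":0,"ay":0,"az":0,"jaw":0.28}
    - {"dx":-0.022,"dy":-0.001,"dz":0.315,"ax":0,"ay":0,"az":0,"jaw":0.28}
    - {"dx":-0.022,"dy":-0.001,"dz":0.315,"ax":0,"ay":0,"az":0,"jaw":0.28}
    - {"dx":-0.022,"dy":-0.001,"dz":0.315,"ax":0,"ay":0,"az":0,"jaw":0.28}

```text
time_s: 14.5
tool_pos: [0.4899, -0.1044, 0.0963]
orientation: [180.0, 0.0, 106.7]
wrist_force: [0.1, -0.5, -3.5]
finger_gap: 0.0323
grip_force: 60.6
```

Emit:
drive_tool:
  series:
    - {"dx":0.004,"dy":0,"dz":0,"ax":0,"ay":0,"az":0,"jaw":0.28}
    - {"dx":0.004,"dy":0,"dz":0.002,"ax":0,"ay":0,"az":0,"jaw":0.28}
    - {"dx":0.004,"dy":0,"dz":0.002,"ax":0,"ay":0,"az":0,"jaw":0.6}
    - {"dx":0.004,"dy":0,"dz":0.002,"ax":0,"ay":0,"az":0,"jaw":0.85}
    - {"dx":0.004,"dy":0,"dz":0.002,"ax":0,"ay":0,"az":0,"jaw":0.85}
    - {"dx":0.004,"dy":0,"dz":-0.08,"ax":0,"ay":0,"az":0,"jaw":0.9}
    - {"dx":0.004,"dy":0,"dz":-0.2,"ax":0,"ay":0,"az":0,"jaw":1}
    - {"dx":0.004,"dy":0,"dz":-0.35,"ax":0,"ay":0,"az":0,"jaw":1}
    - {"dx":0.004,"dy":0,"dz":-0.35,"ax":0,"ay":0,"az":0,"jaw":1}
    - {"dx":0.004,"dy":0,"dz":-0.35,"ax":0,"ay":0,"az":0,"jaw":1}

```text
time_s: 15.75
tool_pos: [0.4887, -0.1032, 0.2357]
orientation: [-180.0, 0.0, 106.7]
wrist_force: [-0.0, -0.5, -0.3]
finger_gap: 0.0848
grip_force: 0.0
```

Run:
```python
from h import *
s=r.read_state(); print(s['time_s'],s['tool_pos'],s['orientation'])
p,d,P=cam('wrist'); traycheck(P,d,15,62);traycheck(P,d,-62,-12)
go(.4436,.242,.16,106.8)
```

```text
15.75 [ 0.48868956 -0.10320893  0.23573357] [-1.79965170e+02  3.04262079e-02  1.06712340e+02]
tray 1644 0.1038 [array([-0.3, 39.6]), array([29., 40.]), np.float64(89.9)] [-20.3  25. ] [19.7 54.1]
tray 923 0.1039 [array([ -0.4, -39.3]), array([33.2, 32.9]), np.float64(89.0)] [-16.8 -56. ] [ 16.1 -22.7]
go {'dx': np.float64(0.8585), 'dy': np.float64(0.1418), 'dz': np.float64(0.1875), 'ax': np.float64(-0.0027), 'ay': np.float64(-0.0003), 'az': np.float64(-0.0017)}
```

Emit:
drive_tool:
  series:
    - {"dx":0.1,"dy":0.015,"dz":0,"ax":0,"ay":0,"az":0,"jaw":1}
    - {"dx":0.25,"dy":0.04,"dz":0,"ax":0,"ay":0,"az":0,"jaw":1}
    - {"dx":0.4,"dy":0.07,"dz":0,"ax":0,"ay":0,"az":0,"jaw":1}
    - {"dx":0.55,"dy":0.09,"dz":0,"ax":0,"ay":0,"az":0,"jaw":1}
    - {"dx":0.7,"dy":0.115,"dz":0.02,"ax":0,"ay":0,"az":0,"jaw":1}
    - {"dx":0.81,"dy":0.135,"dz":0.06,"ax":0,"ay":0,"az":0,"jaw":1}
    - {"dx":0.858,"dy":0.142,"dz":0.15,"ax":0,"ay":0,"az":0,"jaw":1}
    - {"dx":0.858,"dy":0.142,"dz":0.19,"ax":0,"ay":0,"az":0,"jaw":1}
    - {"dx":0.858,"dy":0.142,"dz":0.19,"ax":0,"ay":0,"az":0,"jaw":1}
    - {"dx":0.858,"dy":0.142,"dz":0.19,"ax":0,"ay":0,"az":0,"jaw":1}

```text
time_s: 17.05
tool_pos: [0.4447, 0.2419, 0.1597]
orientation: [-180.0, 0.0, 106.7]
wrist_force: [0.4, 0.1, -0.3]
finger_gap: 0.0854
grip_force: 0.0
```

Run:
```python
from h import *
s=r.read_state(); print(s['time_s'],s['tool_pos'],s['orientation'])
p,d,P=cam('wrist'); print(fit(P,d,(.4436,.2418),.08,.096))
go(.4438,.2416,.081,106.8)
```

```text
17.05 [0.44467143 0.24186701 0.1596953 ] [-1.79956549e+02  2.46588443e-02  1.06715459e+02]
(1072, 'z', np.float64(0.0878), 'rect', array([443.8, 241.8]), array([27.2, 27.2]), 16.7, 'circ', array([443.8, 241.6]), 14.1, 'box', array([443.9, 241.7], dtype=float32))
go {'dx': np.float64(0.0), 'dy': np.float64(-0.0031), 'dz': np.float64(0.1978), 'ax': np.float64(0.0003), 'ay': np.float64(0.0002), 'az': np.float64(-0.0022)}
```

Emit:
drive_tool:
  series:
    - {"dx":0,"dy":-0.002,"dz":0.1,"ax":0,"ay":0,"az":0,"jaw":1}
    - {"dx":0,"dy":-0.002,"dz":0.196,"ax":0,"ay":0,"az":0,"jaw":1}
    - {"dx":0,"dy":-0.002,"dz":0.196,"ax":0,"ay":0,"az":0,"jaw":1}
    - {"dx":0,"dy":-0.002,"dz":0.196,"ax":0,"ay":0,"az":0,"jaw":0.6}
    - {"dx":0,"dy":-0.002,"dz":0.196,"ax":0,"ay":0,"az":0,"jaw":0.2}
    - {"dx":0,"dy":-0.002,"dz":0.196,"ax":0,"ay":0,"az":0,"jaw":0.2}
    - {"dx":0,"dy":-0.002,"dz":0.196,"ax":0,"ay":0,"az":0,"jaw":0.2}
    - {"dx":0,"dy":-0.002,"dz":0.196,"ax":0,"ay":0,"az":0,"jaw":0.2}

```text
time_s: 18.1
tool_pos: [0.4443, 0.2421, 0.0826]
orientation: [179.9, -0.0, 106.7]
wrist_force: [-0.4, -2.0, 7.0]
finger_gap: 0.0259
grip_force: 58.5
```

Emit:
drive_tool:
  series:
    - {"dx":0,"dy":0,"dz":-0.1,"ax":0,"ay":0,"az":0,"jaw":0.2}
    - {"dx":0,"dy":0,"dz":-0.22,"ax":0,"ay":0,"az":0,"jaw":0.2}
    - {"dx":-0.05,"dy":-0.01,"dz":-0.32,"ax":0,"ay":0,"az":0,"jaw":0.2}
    - {"dx":-0.15,"dy":-0.03,"dz":-0.35,"ax":0,"ay":0,"az":0,"jaw":0.2}
    - {"dx":-0.28,"dy":-0.05,"dz":-0.35,"ax":0,"ay":0,"az":0,"jaw":0.2}
    - {"dx":-0.41,"dy":-0.075,"dz":-0.35,"ax":0,"ay":0,"az":0,"jaw":0.2}
    - {"dx":-0.54,"dy":-0.1,"dz":-0.35,"ax":0,"ay":0,"az":0,"jaw":0.2}
    - {"dx":-0.65,"dy":-0.12,"dz":-0.35,"ax":0,"ay":0,"az":0,"jaw":0.2}
    - {"dx":-0.72,"dy":-0.135,"dz":-0.35,"ax":0,"ay":0,"az":0,"jaw":0.2}
    - {"dx":-0.759,"dy":-0.139,"dz":-0.35,"ax":0,"ay":0,"az":0,"jaw":0.2}

```text
time_s: 19.35
tool_pos: [0.4775, -0.0668, 0.2213]
orientation: [-179.9, 0.0, 106.6]
wrist_force: [0.6, -0.1, -2.9]
finger_gap: 0.0258
grip_force: 60.0
```

Emit:
drive_tool:
  series:
    - {"dx":0,"dy":0,"dz":0,"ax":0,"ay":0,"az":0,"jaw":0.2}
    - {"dx":0,"dy":0,"dz":0,"ax":0,"ay":0,"az":0,"jaw":0.2}
    - {"dx":0,"dy":0,"dz":0,"ax":0,"ay":0,"az":0,"jaw":0.2}
    - {"dx":0,"dy":0,"dz":0,"ax":0,"ay":0,"az":0,"jaw":0.2}

```text
time_s: 19.85
tool_pos: [0.4781, -0.0638, 0.2215]
orientation: [180.0, -0.0, 106.8]
wrist_force: [0.8, -0.5, -3.1]
finger_gap: 0.0254
grip_force: 60.0
```

Run:
```python
from h import *
s=r.read_state(); print(s['time_s'],s['tool_pos'],s['orientation'],s['finger_gap'])
p,d,P=cam('wrist'); held(P,d,s,12,6); traycheck(P,d,15,62)
x,y=loc(0,1.15);print(x,y);go(x,y,.099,106.8)
```

```text
19.85 [ 0.47814973 -0.0638021   0.22154429] [ 1.79993946e+02 -1.02365617e-02  1.06839611e+02] 0.025429562124459532
held 2084 -5.2 [-14.7 -12.   -7. ] [13.7 11.9 -3. ]
tray 1588 0.1038 [array([-0.3, 39.6]), array([30.4, 39.9]), np.float64(89.9)] [-20.3  24.4] [19.6 54.8]
0.47826761343351387 -0.06479908257783812
go {'dx': np.float64(-0.0018), 'dy': np.float64(-0.0003), 'dz': np.float64(0.3064), 'ax': np.float64(0.0001), 'ay': np.float64(-0.0001), 'az': np.float64(0.0002)}
```

Emit:
drive_tool:
  series:
    - {"dx":0.002,"dy":0,"dz":0.08,"ax":0,"ay":0,"az":0,"jaw":0.2}
    - {"dx":0.002,"dy":0,"dz":0.14,"ax":0,"ay":0,"az":0,"jaw":0.2}
    - {"dx":0.002,"dy":0,"dz":0.14,"ax":0,"ay":0,"az":0,"jaw":0.2}
    - {"dx":0.002,"dy":0,"dz":0.14,"ax":0,"ay":0,"az":0,"jaw":0.2}
    - {"dx":0.002,"dy":0,"dz":0.14,"ax":0,"ay":0,"az":0,"jaw":0.2}

```text
time_s: 20.52
tool_pos: [0.4786, -0.0639, 0.1665]
orientation: [179.9, 0.0, 106.7]
wrist_force: [0.8, 0.3, -3.6]
finger_gap: 0.0255
grip_force: 59.8
```

Run:
```python
from h import *
for i in range(2):
    s=r.read_state(); print(s['time_s'],s['tool_pos'],((s['tool_pos'][:2]-C)@U.T*1000).round(2)); p,d,P=cam('wrist')
x,y=loc(0,1.5);go(x,y,.0993,106.8)
```

```text
20.525 [ 0.47864222 -0.0639182   0.16645867] [0.61 1.89]
20.575 [ 0.47855291 -0.06397859  0.16637806] [0.51 1.85]
go {'dx': np.float64(-0.0007), 'dy': np.float64(-0.0012), 'dz': np.float64(0.1674), 'ax': np.float64(0.0019), 'ay': np.float64(0.0008), 'az': np.float64(-0.0018)}
```

Emit:
drive_tool:
  series:
    - {"dx":0,"dy":-0.001,"dz":0.04,"ax":0,"ay":0,"az":0,"jaw":0.2}
    - {"dx":0,"dy":-0.001,"dz":0.08,"ax":0,"ay":0,"az":0,"jaw":0.2}
    - {"dx":0,"dy":-0.001,"dz":0.12,"ax":0,"ay":0,"az":0,"jaw":0.2}
    - {"dx":0,"dy":-0.001,"dz":0.145,"ax":0,"ay":0,"az":0,"jaw":0.2}
    - {"dx":0,"dy":-0.001,"dz":0.16,"ax":0,"ay":0,"az":0,"jaw":0.2}
    - {"dx":0,"dy":-0.001,"dz":0.168,"ax":0,"ay":0,"az":0,"jaw":0.2}
    - {"dx":0,"dy":-0.001,"dz":0.168,"ax":0,"ay":0,"az":0,"jaw":0.2}
    - {"dx":0,"dy":-0.001,"dz":0.168,"ax":0,"ay":0,"az":0,"jaw":0.2}

```text
time_s: 21.62
tool_pos: [0.4778, -0.0641, 0.0987]
orientation: [180.0, 0.0, 106.7]
wrist_force: [-1.1, -0.1, -0.6]
finger_gap: 0.0257
grip_force: 60.0
```

Emit:
drive_tool:
  series:
    - {"dx":0,"dy":0,"dz":0,"ax":0,"ay":0,"az":0,"jaw":0.5}
    - {"dx":0,"dy":0,"dz":0,"ax":0,"ay":0,"az":0,"jaw":0.8}
    - {"dx":0,"dy":0,"dz":0,"ax":0,"ay":0,"az":0,"jaw":0.8}
    - {"dx":0,"dy":0,"dz":-0.06,"ax":0,"ay":0,"az":0,"jaw":0.8}
    - {"dx":0,"dy":0,"dz":-0.18,"ax":0,"ay":0,"az":0,"jaw":0.8}
    - {"dx":0,"dy":0,"dz":-0.32,"ax":0,"ay":0,"az":0,"jaw":0.8}
    - {"dx":0,"dy":0,"dz":-0.42,"ax":0,"ay":0,"az":0,"jaw":0.3}
    - {"dx":0,"dy":0,"dz":-0.42,"ax":0,"ay":0,"az":0,"jaw":0}
    - {"dx":0,"dy":0,"dz":-0.42,"ax":0,"ay":0,"az":0,"jaw":0}
    - {"dx":0,"dy":0,"dz":-0.42,"ax":0,"ay":0,"az":0,"jaw":0}

```text
time_s: 22.88
tool_pos: [0.4766, -0.0643, 0.265]
orientation: [-179.8, -0.0, 106.7]
wrist_force: [-0.3, 0.4, 0.1]
finger_gap: 0.0001
grip_force: 0.0
```

Run:
```python
from h import *
s=r.read_state(); print(s['time_s'],s['tool_pos'],s['orientation'],s['finger_gap'],s['joint_pos'])
p,d,P=cam('wrist'); save(p,'w5.png'); traycheck(P,d,22,62);traycheck(P,d,-14,18)
p,d,P=cam('side'); save(p[100:300,200:400],'s5.png')
rd=lambda p,P,d:(d>0)&(p[...,0].astype(int)>p[...,1]+60)&(p[...,0].astype(int)>p[...,2]+60)&(P[...,2]>.1)&(abs(P[...,0]-.53)<.1)&(abs(P[...,1]+.255)<.06)
for n in('top','side'):
    p,d,P=cam(n); m=rd(p,P,d); q=P[m]; l=(q[:,:2]-C)@U.T*1000
    print(n,m.sum(),[np.round(x,1) for x in cv2.minAreaRect(l.astype(np.float32))],q[:,2].max().round(4),np.median(l,0))
    for q in('lever_grip','lever_pivot'): print(q,[(((np.array(x['point'])[:2]-C)@U.T*1000).round(1),np.round(x['point'],3),round(x['confidence'],2)) for x in r.landmark_of(n,q)][:2])
```

```text
22.875 [ 0.47663619 -0.06427912  0.26503091] [-1.79844898e+02 -4.47568373e-02  1.06742540e+02] 6.59465409772129e-05 [ 28.17563418  32.385832   -40.71682665 112.23697824  28.98268548
  46.08696744 -12.16600375]
tray 1146 0.1038 [array([-0.4, 40.2]), array([29.3, 40. ]), np.float64(89.9)] [-20.4  25.5] [19.6 54.9]
tray 526 0.1039 [array([-0.4,  1.8]), array([26.9, 26.8]), np.float64(88.5)] [-13.8 -11.8] [12.9 15.2]
top 114 [array([  -2.9, -170.3]), array([48.5, 69.2]), np.float64(4.6)] 0.1607 [  -2.59329961 -188.80039193]
lever_grip [(array([   3.1, -196.2]), array([ 0.538, -0.253,  0.141]), 0.46), (array([-0.8, 41.1]), array([ 0.466, -0.027,  0.046]), 0.44)]
lever_pivot [(array([  2.9, -95.7]), array([ 0.509, -0.157,  0.106]), 0.88)]
side 142 [array([  -4. , -169.8]), array([48.1, 67.1]), np.float64(5.8)] 0.1547 [  -4.08519739 -189.83064323]
lever_grip [(array([   4.3, -196.7]), array([ 0.54 , -0.253,  0.138]), 0.49)]
lever_pivot [(array([ -0.3, -98.7]), array([ 0.507, -0.16 ,  0.108]), 0.76), (array([ 0.8, -1.7]), array([ 0.48 , -0.067,  0.043]), 0.35)]
```

View pics/s5.png

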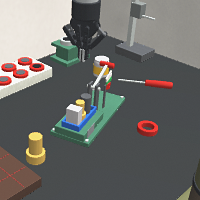

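View pics/w5.png

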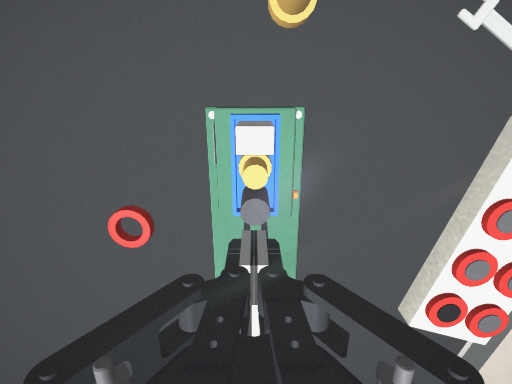

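All three parts stand in the tray: block (254,140), spigot (255,172) and roller (255,212) in the wrist picture, with tops at 104 mm. The lever is still up. I'm moving past it to measure the bar from close by.

Emit:
drive_tool:
  series:
    - {"dx":-0.1,"dy":0,"dz":0,"ax":0,"ay":0,"az":0,"jaw":0}
    - {"dx":-0.25,"dy":0,"dz":0,"ax":0,"ay":0,"az":0,"jaw":0}
    - {"dx":-0.4,"dy":0,"dz":0,"ax":0,"ay":0,"az":0,"jaw":0}
    - {"dx":-0.55,"dy":0,"dz":0,"ax":0,"ay":0,"az":0,"jaw":0}
    - {"dx":-0.68,"dy":0,"dz":0,"ax":0,"ay":0,"az":0,"jaw":0}
    - {"dx":-0.68,"dy":0,"dz":0,"ax":0,"ay":0,"az":0,"jaw":0}
    - {"dx":-0.68,"dy":0,"dz":0,"ax":0,"ay":0,"az":0,"jaw":0}
    - {"dx":-0.68,"dy":0,"dz":0,"ax":0,"ay":0,"az":0,"jaw":0}

```text
time_s: 24.28
tool_pos: [0.556, -0.3227, 0.2665]
orientation: [180.0, -0.0, 106.9]
wrist_force: [0.4, 1.3, 0.2]
finger_gap: 0.0
grip_force: 0.0
```

Run:
```python
from h import *
s=r.read_state(); print(s['time_s'],s['tool_pos'],s['orientation'],((s['tool_pos'][:2]-C)@U.T*1000).round(1))
p,d,P=cam('wrist'); save(p,'w6.png'); pi=p.astype(int)
l=(P[...,:2]-C)@U.T*1000
m=(d>0)&(pi[...,0]>pi[...,1]+60)&(pi[...,0]>pi[...,2]+60)&(P[...,2]>.1)&(abs(l[...,0])<40)&(abs(l[...,1]+195)<30)
z=P[...,2][m];L=l[m]; print(m.sum(),z.max(),[np.round(x,1) for x in cv2.minAreaRect(L[z>.135].astype(np.float32))],np.median(L[z>z.max()-.003],0))
print('max heights by local x/y cell')
for y0 in range(-230,-80,15):
    print(y0,[round(float(np.percentile(v,98)),3) if len(v:=P[...,2][(d>0)&(abs(l[...,1]-y0)<7.5)&(abs(l[...,0]-x0)<7.5)&(P[...,2]<.19)])>5 else None for x0 in range(-60,61,15)])
print([(((np.array(x['point'])[:2]-C)@U.T*1000).round(1),np.round(x['point'],3),x['confidence']) for q in('lever_grip','lever_pivot') for x in r.landmark_of('wrist',q)])
```

```text
24.275 [ 0.55601152 -0.32267266  0.26654383] [ 1.79989154e+02 -4.29696855e-02  1.06899496e+02] [-1.000e-01 -2.682e+02]
1265 0.15312356498373747 [array([   0.7, -200.8]), array([49.8, 17.3]), np.float64(0.4)] [  -0.22344958 -200.53473216]
max heights by local x/y cell
-230 [0.021, 0.02, 0.017, 0.017, 0.018, 0.018, 0.017, 0.02, 0.021]
-215 [0.017, 0.017, None, 0.149, 0.149, 0.149, 0.148, 0.017, 0.017]
-200 [0.017, 0.018, 0.152, 0.153, 0.153, 0.152, 0.152, 0.018, 0.018]
-185 [0.017, 0.018, 0.137, 0.144, 0.145, 0.145, 0.018, 0.018, 0.018]
-170 [0.017, 0.017, 0.137, 0.136, 0.14, 0.018, 0.018, 0.018, 0.018]
-155 [0.017, 0.018, 0.132, 0.131, 0.134, 0.018, 0.017, 0.018, 0.017]
-140 [0.017, 0.018, 0.128, 0.126, 0.129, 0.017, 0.017, 0.017, 0.017]
-125 [0.017, 0.018, 0.102, 0.064, 0.123, 0.017, 0.017, 0.017, 0.017]
-110 [0.017, 0.018, 0.018, 0.111, 0.118, 0.111, 0.018, 0.017, 0.018]
-95 [0.017, 0.018, 0.018, 0.018, 0.064, 0.068, 0.017, 0.017, 0.018]
[(array([  -1.9, -198.5]), array([ 0.534, -0.256,  0.14 ]), 0.69)]
```

View pics/w6.png

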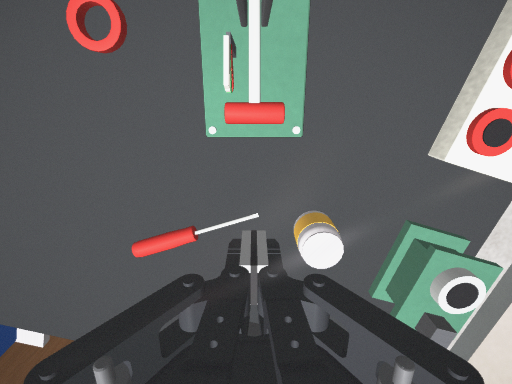

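The bar centre is at local (0.7, −200.8) with its top at 152 mm (pixel (254,112)). The scale stands on the −x side, reaching 137 mm. I'll press from above at local (6, −206), clear of the scale.

Run:
```python
from h import *
x,y=loc(6,-206);go(x,y,.195,106.8)
```

```text
go {'dx': np.float64(0.1574), 'dy': np.float64(0.016), 'dz': np.float64(0.1791), 'ax': np.float64(0.0001), 'ay': np.float64(0.0002), 'az': np.float64(0.001)}
```

Emit:
drive_tool:
  series:
    - {"dx":0.08,"dy":0.01,"dz":0.02,"ax":0,"ay":0,"az":0,"jaw":0}
    - {"dx":0.157,"dy":0.016,"dz":0.08,"ax":0,"ay":0,"az":0,"jaw":0}
    - {"dx":0.157,"dy":0.016,"dz":0.16,"ax":0,"ay":0,"az":0,"jaw":0}
    - {"dx":0.157,"dy":0.016,"dz":0.179,"ax":0,"ay":0,"az":0,"jaw":0}
    - {"dx":0.157,"dy":0.016,"dz":0.179,"ax":0,"ay":0,"az":0,"jaw":0}
    - {"dx":0.157,"dy":0.016,"dz":0.179,"ax":0,"ay":0,"az":0,"jaw":0}

```text
time_s: 25.18
tool_pos: [0.5447, -0.263, 0.1959]
orientation: [179.9, 0.1, 106.7]
wrist_force: [-0.1, -0.2, 0.5]
finger_gap: 0.0001
grip_force: 0.0
```

Run:
```python
from h import *
s=r.read_state();print(s['tool_pos'],((s['tool_pos'][:2]-C)@U.T*1000).round(1))
x,y=loc(6,-206);go(x,y,.155,106.8);go(x,y,.140,106.8)
```

```text
[ 0.54474149 -0.26303673  0.19588849] [   6.3 -207.8]
go {'dx': np.float64(0.0047), 'dy': np.float64(-0.0011), 'dz': np.float64(0.1022), 'ax': np.float64(0.0024), 'ay': np.float64(0.0017), 'az': np.float64(-0.0023)}
go {'dx': np.float64(0.0048), 'dy': np.float64(-0.0011), 'dz': np.float64(0.1397), 'ax': np.float64(0.0024), 'ay': np.float64(0.0017), 'az': np.float64(-0.0023)}
```

Next I press down slowly in two stages and check the force after the first.

Emit:
drive_tool:
  series:
    - {"dx":0.004,"dy":0,"dz":0.02,"ax":0,"ay":0,"az":0,"jaw":0}
    - {"dx":0.004,"dy":0,"dz":0.04,"ax":0,"ay":0,"az":0,"jaw":0}
    - {"dx":0.004,"dy":0,"dz":0.055,"ax":0,"ay":0,"az":0,"jaw":0}
    - {"dx":0.004,"dy":0,"dz":0.07,"ax":0,"ay":0,"az":0,"jaw":0}
    - {"dx":0.004,"dy":0,"dz":0.085,"ax":0,"ay":0,"az":0,"jaw":0}
    - {"dx":0.004,"dy":0,"dz":0.1,"ax":0,"ay":0,"az":0,"jaw":0}
    - {"dx":0.004,"dy":0,"dz":0.1,"ax":0,"ay":0,"az":0,"jaw":0}
    - {"dx":0.004,"dy":0,"dz":0.1,"ax":0,"ay":0,"az":0,"jaw":0}

```text
time_s: 26.18
tool_pos: [0.5444, -0.2627, 0.1554]
orientation: [179.9, 0.2, 106.7]
wrist_force: [-0.0, -3.6, 5.2]
finger_gap: 0.0003
grip_force: 3.0
```

Emit:
drive_tool:
  series:
    - {"dx":0,"dy":0,"dz":0.01,"ax":0,"ay":0,"az":0,"jaw":0}
    - {"dx":0,"dy":0,"dz":0.02,"ax":0,"ay":0,"az":0,"jaw":0}
    - {"dx":0,"dy":0,"dz":0.03,"ax":0,"ay":0,"az":0,"jaw":0}
    - {"dx":0,"dy":0,"dz":0.038,"ax":0,"ay":0,"az":0,"jaw":0}
    - {"dx":0,"dy":0,"dz":0.038,"ax":0,"ay":0,"az":0,"jaw":0}
    - {"dx":0,"dy":0,"dz":0.038,"ax":0,"ay":0,"az":0,"jaw":0}

```text
time_s: 26.92
tool_pos: [0.5449, -0.2637, 0.1406]
orientation: [179.9, 0.3, 106.6]
wrist_force: [1.9, -5.6, 7.5]
finger_gap: -0.0001
grip_force: 3.7
```

Run:
```python
from h import *
s=r.read_state();print(s['tool_pos'],s['wrist_force'],((s['tool_pos'][:2]-C)@U.T*1000).round(1))
for n in('side','top'):
    p,d,P=cam(n); pi=p.astype(int); l=(P[...,:2]-C)@U.T*1000
    m=(d>0)&(pi[...,0]>pi[...,1]+60)&(pi[...,0]>pi[...,2]+60)&(abs(l[...,0])<40)&(abs(l[...,1]+205)<18)&(P[...,2]>.03)
    print(n,m.sum(),P[m][:,2].min(),P[m][:,2].max(),[np.round(x,1) for x in cv2.minAreaRect(l[m].astype(np.float32))])
    for a,b in((22,62),(-14,18),(-62,-15)): traycheck(P,d,a,b)
    if n=='side': cv2.imwrite('pics/s7.png',cv2.resize(p[130:260,230:370],None,fx=4,fy=4)[...,::-1])
    print([(np.round(x['point'],3),x['confidence']) for x in r.landmark_of(n,'lever_grip')][:2])
```

```text
[ 0.54486271 -0.26369778  0.14063761] [ 1.92714581 -5.60938956  7.53492035] [   6.3 -208.5]
side 44 0.1022029230000494 0.1195674792429936 [array([   0.7, -203.2]), array([51.3, 13.2]), np.float64(3.9)]
tray 97 0.1048 [array([-1.1, 42.3]), array([42.7, 33.1]), np.float64(3.0)] [-21.9  24.8] [20.1 59.8]
tray 50 0.1047 [array([0.6, 3.3]), array([27. , 26.5]), np.float64(69.9)] [-12.6 -13.1] [13.4 16.2]
tray 61 0.1046 [array([ -0.8, -38. ]), array([31.4, 32.3]), np.float64(64.7)] [-17.1 -55.6] [ 16.1 -21.6]
[(array([ 0.54 , -0.261,  0.108]), 0.61), (array([ 0.467, -0.03 ,  0.047]), 0.37)]
top 10 0.10975879796035581 0.17798221659766744 [array([ -17.3, -198.8]), array([10.8, 12.6]), np.float64(54.1)]
tray 81 0.1046 [array([-2. , 44.6]), array([39., 30.]), np.float64(2.2)] [-21.8  29.6] [18.  59.7]
tray 37 0.1042 [array([-1.4,  5.2]), array([25.7, 21.9]), np.float64(73.6)] [-13.3  -7.2] [10.6 17.4]
tray 63 0.1046 [array([ -1.9, -34.6]), array([29.6, 29.2]), np.float64(72.1)] [-17.7 -50.1] [ 14.3 -18.3]
[(array([ 0.538, -0.26 ,  0.104]), 0.47)]
```

View pics/s7.png

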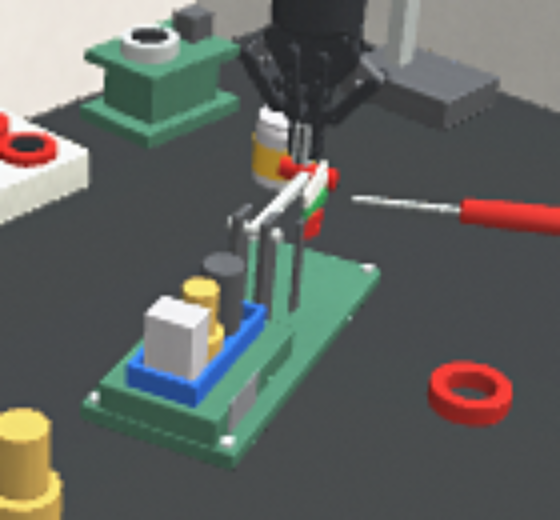

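In the picture the three parts stand upright in the tray at (190,340), (200,310) and (222,280). The bar, at (305,170), is down to about 106 mm, so the arm is level. I'll hold there and recheck.

Emit:
drive_tool:
  series:
    - {"dx":0,"dy":0,"dz":0,"ax":0,"ay":0,"az":0,"jaw":0}
    - {"dx":0,"dy":0,"dz":0,"ax":0,"ay":0,"az":0,"jaw":0}
    - {"dx":0,"dy":0,"dz":0,"ax":0,"ay":0,"az":0,"jaw":0}
    - {"dx":0,"dy":0,"dz":0,"ax":0,"ay":0,"az":0,"jaw":0}
    - {"dx":0,"dy":0,"dz":0,"ax":0,"ay":0,"az":0,"jaw":0}
    - {"dx":0,"dy":0,"dz":0,"ax":0,"ay":0,"az":0,"jaw":0}

```text
time_s: 27.88
tool_pos: [0.5449, -0.2637, 0.1407]
orientation: [179.9, 0.3, 106.6]
wrist_force: [0.8, -5.1, 7.9]
finger_gap: 0.0002
grip_force: 3.7
```

The pose is steady and the push is 7.9 N, close to the 8 N expected at the middle. I'm handing the job in.

```bash
python3 -c "
from workcell import r
print(r.finish_job())"
```

```text
the job is handed in; nothing more can be done
None
```

The job is handed in at about 28 s: the block, spigot and roller stand upright in the blue tray, and the fingers hold the lever level with about 8 N; the hand-in returned no verdict.

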